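Sort the turned pieces into their sample trays

ROBOT

A 6-joint arm with a two-finger parallel gripper is mounted at the origin on the work surface. World frame = base frame: x ahead of the robot, y to its left, z up, the work surface at z = 0. Lengths are in m, angles in rad, forces in N, time in s.
With the tool pointing down it reaches from about 0.375 to 0.9 m from the base axis. Payload 3.1 kg.
Tool frame: the origin (TCP) lies between the finger pads; the fingertips stand 19 mm ahead of it and the grasp point (between the pads) is the TCP; z points along the fingers, y is the direction in which the jaws open and shut (so a half turn about z gives the same grasp; the last joint's range is limited). The gripper opens to 85 mm and grips with 20 to 120 N. Pads are 22 mm wide; open, the fingers measure 114 mm over their backs; the gripper's body (76 mm by 85 mm) begins 54 mm behind the grasp point. The pads swing forward as they close: fully open they stand 13 mm farther back than shut.
Start: joints at [1.093, 0.527, 1.433, -0, 1.181, -0.178], TCP at [0.184, 0.597, 0.25] pointing down, gripper open.
Joint ranges: [-3.08, 3.08], [-0.75, 2.2], [0.22, 2.44], [-1.43, 4.57], [0, 2.65], [-2.85, 2.85]. Speed limits (rad/s): [2.79, 2.79, 3.14, 3.14, 3.14, 3.14].

INTERFACE

Orientations are given as a unit quaternion [x, y, z, w].
In Python, from station import manip, optics, job gives the robot as it stands.
- The arm moves only by the shell command python3 -m inch 'ROWS' [OPENING] [FORCE]. ROWS is JSON, one flat list of numbers, 4 for each row, row after row: the shift along the world's x, y, z in cm, then the turn about the world's z in rad. A call has 1 to 20 rows; each row shifts and turns the commanded pose from where the row before left it; what a row does not reach is not made up. A row lasts 1/8 s, in which the tool goes at most 62.5 mm and 10.7 degrees, less where a joint would pass 70% of its speed; a pose out of reach is approached as far as the arm can. A call with a gripper value outside its range is refused whole. OPENING is the opening in per cent of the stroke, from 0 (shut) to 100 (fully open), set as the call begins (- or left out, the last holds). The fingers move at their own pace and stop on an object; FORCE is the grip in N (left out, the last holds). Time passes only in rows, so rows that do not move let the fingers close. It gives the time, the measured TCP pose, the force and the opening at its end, in the units of the state.
- manip.sense(): the state, without advancing time (a new reading comes with each control period).
- optics.snapshot(name): name is "scene" or "top"; returns (picture, depth): 420x560x3 uint8, red, green, blue; 420x560 float32, m along the optical axis (not along the pixel's ray), 0 where there is no reading.
- optics.camera_model(name): a dict with "mtx" (3x3 intrinsics, pixels), "camera_from_world" (4x4, takes a point from world to camera coordinates). Camera axes: x right, y up, looking along -z (the intrinsics and any distortion apply to the point x, -y, -z); pixel columns grow to the right and rows downward; lengths in m; the calibration is good to about 2 mm. A picture is of the moment at which its call begins. camera_model takes no time and is no camera call.
- job.sign_off(): hands the job in, once; it reports no verdict.
The state is a dict: "t": time; "q": joint angles; "qd": joint speeds; "tau": joint torques, N m; "tcp_pos": TCP position; "tool_rot": TCP orientation; "force": force on the tool from outside, world axes, zero at the start; "ft_torque": the same for the moment, N m; "finger_gap": opening from 0.0 (shut) to 1.0 (fully open).
Only numpy, scipy, OpenCV 4.12 (cv2) and the standard library are available. Lean on these libraries where they do the work, as an engineer would, in place of code of your own. Each camera call takes 0.05 s, during which the arm holds its last target.

TASK

Sort the five loose turned pieces on the bench by kind: stand the two drawer knobs, the two napkin rings and the finial upright, flat on the floor of the tray whose fixed sample shows the same kind, pieces that share a tray standing side by side. Leave the wax tin and the cork sanding block where they are.

Things in the scene. Friction and masses are not known exactly. Their poses are not given: they have to be found in the camera images.
- knob_a: Drawer knob turned from pale bare wood, mushroom-shaped: foot 30 across, waist 24, round head 42 across with straight sides from 20 to 30 above the underside, domed top at 36. Stands on its foot. Origin: centre of its underside; z up.
- knob_b: Drawer knob turned from pale bare wood, mushroom-shaped: foot 30 across, waist 24, round head 42 across with straight sides from 20 to 30 above the underside, domed top at 36. Stands on its foot. Origin: centre of its underside; z up. Same as knob_a.
- ring_a: Napkin ring turned from pale bare wood: an upright short tube, outer diameter 52, inner 38, height 34; stands on its end. Origin: centre of its underside; z up.
- ring_b: Napkin ring turned from pale bare wood: an upright short tube, outer diameter 52, inner 38, height 34; stands on its end. Origin: centre of its underside; z up. Same as ring_a.
- finial: Finial turned from pale bare wood: a 40 x 40 x 12 square plinth, a 16 thick neck, a round bulb 30 across with straight sides from 31 to 47 above the underside, and a point at 58. Stands on its plinth. Origin: centre of its underside; z up.
- tray_knobs: Fixed black plastic tray, outside 120 (x) x 160 (y), rim 14 high, walls 5 and floor 5 thick (inside 110 x 150, no divider; the floor is 5 above the bench). Origin: centre of the pocket, on the underside; x points to the ledge, y along the long side, z up. A 6 high ledge, 66 x 90, joins its +x side and carries, fixed at x = 93, a sample: a drawer knob, 36 tall. The sample is part of the tray and cannot be lifted; it tells which kind belongs in this tray.
- tray_rings: Fixed black plastic tray, outside 120 (x) x 160 (y), rim 14 high, walls 5 and floor 5 thick (inside 110 x 150, no divider; the floor is 5 above the bench). Origin: centre of the pocket, on the underside; x points to the ledge, y along the long side, z up. A 6 high ledge, 66 x 90, joins its +x side and carries, fixed at x = 93, a sample: a napkin ring, 34 tall. The sample is part of the tray and cannot be lifted; it tells which kind belongs in this tray.
- tray_finials: Fixed black plastic tray, outside 120 (x) x 160 (y), rim 14 high, walls 5 and floor 5 thick (inside 110 x 150, no divider; the floor is 5 above the bench). Origin: centre of the pocket, on the underside; x points to the ledge, y along the long side, z up. A 6 high ledge, 66 x 90, joins its +x side and carries, fixed at x = 93, a sample: a finial, 58 tall. The sample is part of the tray and cannot be lifted; it tells which kind belongs in this tray.
- wax_tin: Round metal wax tin standing among the turned pieces, diameter 62, height 36, loose; to be left where it stands. Origin: centre of its underside.
- sanding_block: Loose cork sanding block lying among the turned pieces, 60 (x) x 36 (y) x 28 high; to be left where it lies. Origin: centre of its underside.
Things that resemble listed ones, but are neither listed nor needed, are in the scene too. What is shaped like the finial but pink, red or yellow is not meant.

How it is judged:
At the end, for the whole second after the job is handed in: Both knobs, both rings and the finial stand in the tray of their own kind: inside its rim, their underside within 4 mm of the tray floor's height, upright within 7 degrees, and at rest (x of knob_a in the frame of tray_knobs between -0.045 and 0.045 m and y of knob_a in the frame of tray_knobs between -0.065 and 0.065 m and z of knob_a in the frame of tray_knobs between 0.001 and 0.009 m and angle between each of knob_a, knob_b, ring_a, ring_b, finial's own z axis and vertical below 0.12 rad and linear speed of each of knob_a, knob_b, ring_a, ring_b, finial below 0.02 m/s and x of knob_b in the frame of tray_knobs between -0.045 and 0.045 m and y of knob_b in the frame of tray_knobs between -0.065 and 0.065 m and z of knob_b in the frame of tray_knobs between 0.001 and 0.009 m and x of ring_a in the frame of tray_rings between -0.045 and 0.045 m and y of ring_a in the frame of tray_rings between -0.065 and 0.065 m and z of ring_a in the frame of tray_rings between 0.001 and 0.009 m and x of ring_b in the frame of tray_rings between -0.045 and 0.045 m and y of ring_b in the frame of tray_rings between -0.065 and 0.065 m and z of ring_b in the frame of tray_rings between 0.001 and 0.009 m and x of finial in the frame of tray_finials between -0.045 and 0.045 m and y of finial in the frame of tray_finials between -0.065 and 0.065 m and z of finial in the frame of tray_finials between 0.001 and 0.009 m); the robot touches nothing.
It fails at once if the wax tin is pushed more than 20 mm from where it was (distance of wax_tin from where it was at the start of the episode above 0.02 m).
It fails at once if the sanding block is pushed more than 20 mm from where it was (distance of sanding_block from where it was at the start of the episode above 0.02 m).
It also fails if it takes over 128 s, if anything falls off the work surface, if the arm or the gripper's body presses on something with over 40 N, if the wrist force passes 120 N, or if a joint passes its speed limit or range.

## Working session

There is one attempt and no reset: what is moved stays moved. The work goes in short steps, Python scripts to look and compute and a shell command to move; the robot and the scene stay as the last step left them, time stands still between calls to the robot, and variables do not carry over. Pictures are saved under pics/ and viewed, and the job is handed in when it is done.

```bash
ls; mkdir -p pics; python3 - <<'E'
from station import manip, optics, job
import cv2, numpy as np
print(manip.sense())
for n in ("scene","top"):
    p,d=optics.snapshot(n); cv2.imwrite(f"pics/{n}0.png",p[:,:,::-1]); np.savez(f"pics/{n}0.npz",p=p,d=d)
    print(n,optics.camera_model(n))
E
```

```text
pics
{'t': 0.0, 'q': array([ 1.09354093e+00,  5.28469465e-01,  1.43388526e+00, -1.09655647e-05,
        1.18137226e+00, -1.78494085e-01]), 'qd': array([-0.00054317,  0.00057905, -0.0008947 ,  0.00014705, -0.00092046,
        0.00073003]), 'tau': array([-6.87307001e-04, -4.42352486e+01, -1.78020823e+01, -1.96822175e-04,
        8.48837604e-03,  3.16275710e-06]), 'tcp_pos': array([0.18362357, 0.59672723, 0.24933695]), 'tool_rot': array([ 1.48823565e-01,  9.88863190e-01, -1.01194696e-03, -3.38860437e-04]), 'force': array([-0.38402275,  0.58474585, -0.60183667]), 'ft_torque': array([-0.0388013 ,  0.04681396,  0.03943073]), 'finger_gap': 1.0018951876165525}
scene {'mtx': array([[481.19964209,   0.        , 274.43022438],
       [  0.        , 481.19964209, 221.79079152],
       [  0.        ,   0.        ,   1.        ]]), 'camera_from_world': array([[-0.37526084,  0.92690244,  0.00558195,  0.16024098],
       [-0.804024  , -0.3284976 ,  0.49561551,  0.32066316],
       [ 0.46122088,  0.18149707,  0.8685241 , -1.36226231],
       [ 0.        ,  0.        ,  0.        ,  1.        ]])}
top {'mtx': array([[423.29751046,   0.        , 280.087671  ],
       [  0.        , 423.29751046, 211.22670592],
       [  0.        ,   0.        ,   1.        ]]), 'camera_from_world': array([[ 0.00595434, -0.99987231, -0.01482948,  0.00879773],
       [ 0.98914078,  0.00371135,  0.14692427, -0.41959685],
       [-0.14685048, -0.01554329,  0.98903657, -1.23160536],
       [ 0.        ,  0.        ,  0.        ,  1.        ]])}
```

View pics/scene0.png

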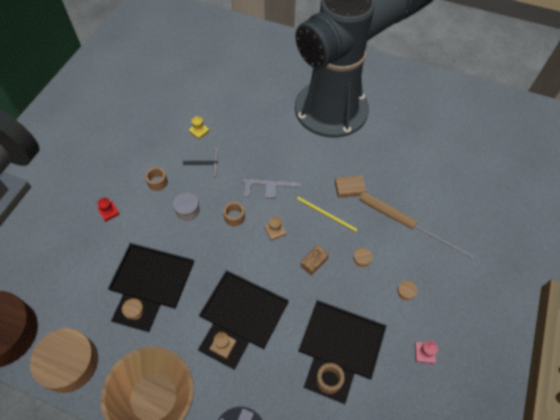

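View pics/top0.png

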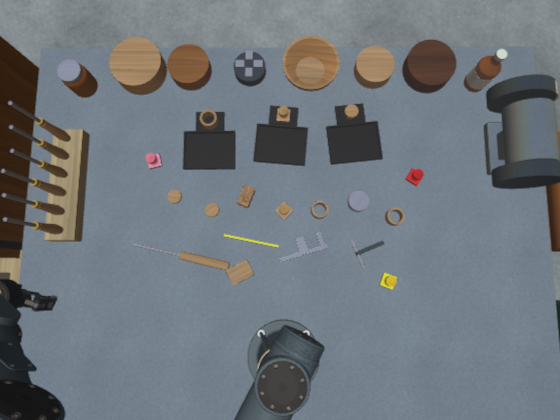

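Top view: rings at (320,209) and (395,216), knobs at (175,196) and (212,209), bare-wood finial at (284,211). The sanding block is probably (246,196) and the tin (359,201). Look-alikes are the pink (153,160), red (415,177) and yellow (389,281) finials, plus the fixed samples at (208,117), (284,114), (352,110). The mallet is at (240,272). Next I'll take close crops and a height map.

```bash
cat > h.py <<'E'
import numpy as np, cv2
from station import manip, optics, job
def world(name,d):
    m=optics.camera_model(name);K=m["mtx"];T=np.linalg.inv(m["camera_from_world"])
    v,u=np.mgrid[:420,:560]
    c=np.stack([(u-K[0,2])/K[0,0]*d,-(v-K[1,2])/K[1,1]*d,-d],-1)
    w=c@T[:3,:3].T+T[:3,3]; w[d==0]=np.nan
    return w
def proj(name,P):
    m=optics.camera_model(name);K=m["mtx"];T=m["camera_from_world"]
    c=np.asarray(P)@T[:3,:3].T+T[:3,3]
    return np.stack([K[0,0]*c[...,0]/-c[...,2]+K[0,2], -K[1,1]*c[...,1]/-c[...,2]+K[1,2]],-1)
E
python3 - <<'E'
from h import *
for n in ("top","scene"):
    z=np.load(f"pics/{n}0.npz");w=world(n,z["d"])
    m=(w[...,2]>0.012)&(w[...,2]<0.075)&(w[...,0]>.3)&(w[...,0]<.9)&(abs(w[...,1])<.45)
    k,l,s,c=cv2.connectedComponentsWithStats(m.astype(np.uint8))
    print(n, "bench z",np.nanmedian(w[...,2]))
    for i in range(1,k):
        if s[i,4]<15: continue
        p=w[l==i]; hi=np.percentile(p[:,2],97)
        t=p[p[:,2]>hi-.008]
        print(c[i].round(),s[i,4],"hi",hi.round(4),"mid",((t.max(0)+t.min(0))/2)[:2].round(4),"ext",(t.max(0)-t.min(0))[:2].round(3))
z=np.load("pics/top0.npz")["p"][100:300,130:430,::-1]
cv2.imwrite("pics/c1.png",cv2.resize(z,(800,533),interpolation=cv2.INTER_CUBIC))
z=np.load("pics/scene0.npz")["p"][100:400,80:460,::-1]
cv2.imwrite("pics/c2.png",cv2.resize(z,(760,600),interpolation=cv2.INTER_CUBIC))
E
```

```text
top bench z 0.0006179921965980828
[150.  72.] 919 hi 0.0738 mid [0.8495 0.4139] ext [0.101 0.072]
[250.  70.] 777 hi 0.0663 mid [0.8648 0.1087] ext [0.07  0.081]
[311.  73.] 1383 hi 0.0723 mid [ 0.8427 -0.0813] ext [0.114 0.171]
[419.  72.] 883 hi 0.0645 mid [ 0.851  -0.4126] ext [0.098 0.075]
[190.  71.] 1166 hi 0.0598 mid [0.8554 0.2977] ext [0.089 0.128]
[374.  70.] 1012 hi 0.0548 mid [ 0.8595 -0.2801] ext [0.081 0.118]
[351. 111.] 156 hi 0.0455 mid [ 0.7296 -0.2048] ext [0.039 0.037]
[283. 114.] 182 hi 0.0625 mid [0.7237 0.002 ] ext [0.029 0.027]
[209. 119.] 209 hi 0.044 mid [0.7077 0.2338] ext [0.05  0.051]
[371. 123.] 26 hi 0.0188 mid [ 0.7005 -0.271 ] ext [0.014 0.041]
[359. 123.] 16 hi 0.0202 mid [ 0.6992 -0.2341] ext [0.009 0.021]
[273. 154.] 156 hi 0.0197 mid [0.6314 0.0142] ext [0.132 0.157]
[270. 125.] 30 hi 0.0185 mid [0.6933 0.0442] ext [0.009 0.05 ]
[341. 126.] 16 hi 0.0165 mid [ 0.6922 -0.1768] ext [0.005 0.025]
[287. 126.] 21 hi 0.0191 mid [ 0.6883 -0.0073] ext [0.006 0.034]
[302. 129.] 32 hi 0.0182 mid [ 0.6725 -0.0509] ext [0.031 0.04 ]
[329. 131.] 30 hi 0.0199 mid
[... 2153 characters left out ...]
300 hi 0.038 mid [0.4665 0.3315] ext [0.041 0.04 ]
[152. 297.] 158 hi 0.0174 mid [ 0.6813 -0.1983] ext [0.05  0.136]
[ 16. 323.] 1578 hi 0.063 mid [ 0.8529 -0.4114] ext [0.094 0.077]
[132. 308.] 325 hi 0.0439 mid [ 0.7328 -0.205 ] ext [0.041 0.041]
[338. 355.] 983 hi 0.0424 mid [0.7094 0.2346] ext [0.053 0.052]
[276. 322.] 31 hi 0.0172 mid [0.639  0.0894] ext [0.03  0.007]
[ 68. 352.] 2223 hi 0.053 mid [ 0.8601 -0.2794] ext [0.08  0.121]
[222. 344.] 394 hi 0.0628 mid [0.7274 0.0042] ext [0.027 0.027]
[427. 351.] 337 hi 0.0572 mid [0.5817 0.4036] ext [0.026 0.027]
[153. 381.] 4582 hi 0.0715 mid [ 0.8437 -0.08  ] ext [0.113 0.175]
[240. 414.] 445 hi 0.0649 mid [0.8495 0.0947] ext [0.034 0.053]
```

View pics/c1.png

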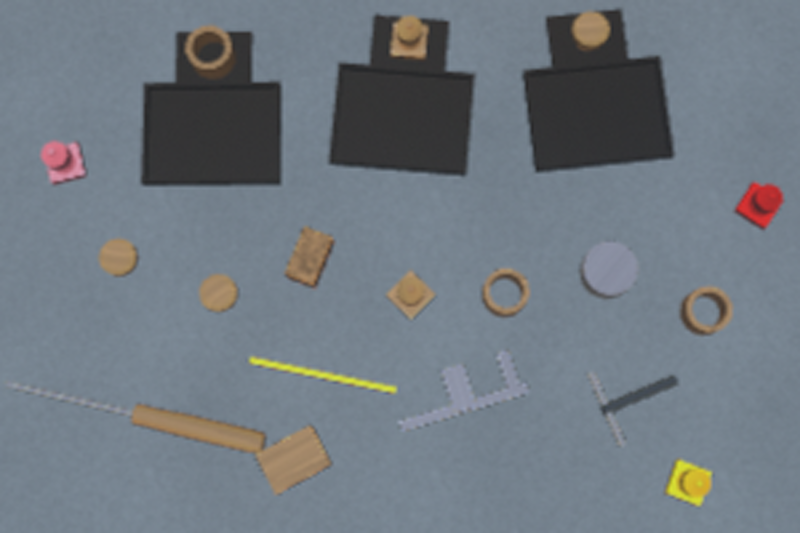

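View pics/c2.png

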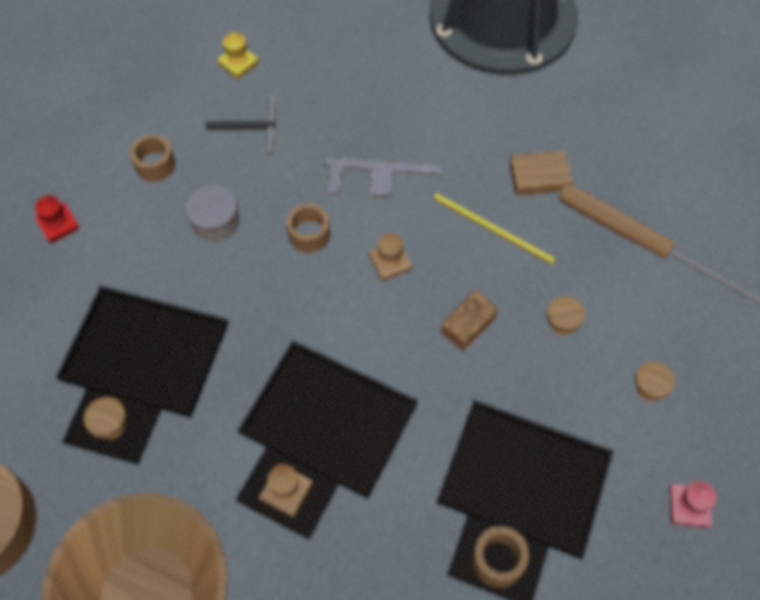

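```bash
python3 - <<'E'
from h import *
for n in ("top","scene"):
    p=np.load(f"pics/{n}0.npz")["p"]
    m=(p.max(2)<62).astype(np.uint8)
    m=cv2.morphologyEx(m,cv2.MORPH_OPEN,np.ones((3,3),np.uint8))
    mo=optics.camera_model(n);K=mo["mtx"];T=np.linalg.inv(mo["camera_from_world"])
    for nm,s in (("rings",(.7086,.234)),("finials",(.7255,.003)),("knobs",(.731,-.205))):
        # rectify: plane z=0.014, 1mm grid around tray
        gx,gy=np.mgrid[0.5:0.8:.001,-.13:.13:.001]; gy=gy+s[1]
        q=proj(n,np.stack([gx,gy,0*gx+.014],-1)).astype(np.float32)
        r=cv2.remap(p.max(2),q[...,0],q[...,1],cv2.INTER_LINEAR)
        b=(r<65).astype(np.uint8); b=cv2.morphologyEx(b,cv2.MORPH_OPEN,np.ones((95,95),np.uint8))
        cs,_=cv2.findContours(b,0,2)
        c=max(cs,key=cv2.contourArea); (u,v),(a,bb),th=cv2.minAreaRect(c)
        c0=np.array([.5+v*.001,s[1]-.13+u*.001]); d=np.array(s)-c0
        print(n,nm,c0.round(4),a,bb,th,"to sample",np.linalg.norm(d).round(4),"ang",np.arctan2(d[1],d[0]).round(3))
E
```

```text
top rings [0.6145 0.2325] 154.99996948242188 118.99998474121094 0.0 to sample 0.0941 ang 0.016
top finials [0.635  0.0115] 146.99996948242188 119.99998474121094 0.0 to sample 0.0909 ang -0.094
top knobs [ 0.642 -0.215] 121.99998474121094 147.99996948242188 90.0 to sample 0.0896 ang 0.112
scene rings [0.6165 0.2335] 115.0 155.0 90.0 to sample 0.0921 ang 0.005
scene finials [0.639  0.0125] 121.99998474121094 152.99996948242188 90.0 to sample 0.087 ang -0.109
scene knobs [ 0.645 -0.214] 151.99996948242188 119.99998474121094 0.0 to sample 0.0865 ang 0.104
```

```bash
python3 -m inch '[0,0,0,-0.18, 0,0,0,-0.18, 0,0,0,-0.18, 0,0,0,-0.18, 0,0,0,-0.18, 0,0,0,-0.18, 0,0,0,-0.19, 0,0,0,0]' 100 30
```

```text
t: 1.1
tcp_pos: [0.1838, 0.597, 0.2498]
tool_rot: [0.705, 0.709, -0.001, 0.0]
force: [-0.4, -0.2, 0.7]
finger_gap: 1.0
```

```bash
python3 -m inch '[3.5,-3.3,0,0, 3.5,-3.3,0,0, 3.5,-3.3,0,0, 3.5,-3.3,0,0, 3.5,-3.3,0,0, 3.5,-3.3,0,0, 3.5,-3.3,0,0, 3.67,-3.55,-3,0, 0,0,-5,0, 0,0,-4,0, 0,0,0,0, 0,0,0,0]' 100 30
```

```text
t: 2.6
tcp_pos: [0.4664, 0.3313, 0.1314]
tool_rot: [0.705, 0.709, 0.001, 0.0]
force: [-0.1, -0.1, 0.9]
finger_gap: 1.003
```

```bash
python3 -m inch '[-0.1,0,-3,0, 0,0,-3,0, 0,0,-2,0, 0,0,-1.5,0, 0,0,-1,0, 0,0,0,0, 0,0,0,0]' 100 30 && python3 -m inch '[0,0,0,0,0,0,0,0,0,0,0,0,0,0,0,0,0,0,0,0,0,0,0,0]' 30 30
```

```text
t: 3.48
tcp_pos: [0.4652, 0.3311, 0.026]
tool_rot: [0.705, 0.709, 0.001, 0.0]
force: [0.4, -0.7, -0.1]
finger_gap: 1.003
t: 4.22
tcp_pos: [0.4648, 0.3308, 0.0258]
tool_rot: [0.706, 0.709, 0.0, 0.0]
force: [-0.8, -0.3, 5.3]
finger_gap: 0.48
```

```bash
python3 -m inch '[0,0,1,0, 0,0,3,0, 0,0,4,0, 0,0,4,0, 1.5,-4.8,0,0, 1.5,-4.8,0,0, 1.5,-4.8,0,0, 1.5,-4.8,0,0, 1.5,-4.8,0,0, 1.5,-4.8,0,0, 1.5,-4.8,0,0, 1.5,-4.8,0,0, 1.5,-4.8,0,0, 1.5,-4.8,0,0, 1.5,-4.8,0,0, 1.3,-5.3,0,0, 0,0,-3,0, 0,0,0,0, 0,0,0,0]' 30 30
```

```text
t: 6.6
tcp_pos: [0.6425, -0.2495, 0.1157]
tool_rot: [0.705, 0.709, -0.0, -0.0]
force: [0.7, 0.3, 0.4]
finger_gap: 0.477
```

```bash
python3 -m inch '[0,0,-3,0, 0,0,-2,0, 0,0,-1.5,0, 0,0,-1,0, 0,0,-0.5,0, 0,0,-0.3,0, 0,0,-0.15,0, 0,0,0,0,0,0,0,0]' 30 30; python3 -m inch '[0,0,0,0,0,0,0,0,0,0,0,0,0,0,0,0]' 70 30
```

```text
t: 7.72
tcp_pos: [0.6428, -0.2503, 0.0312]
tool_rot: [0.706, 0.709, 0.0, 0.0]
force: [0.9, -0.1, 0.2]
finger_gap: 0.476
t: 8.22
tcp_pos: [0.6426, -0.2502, 0.0308]
tool_rot: [0.706, 0.709, 0.0, 0.0]
force: [0.1, -0.9, -0.7]
finger_gap: 0.701
```

```bash
python3 -m inch '[0,0,1,0, 0,0,3,0, 0,0,4,0, 0,0,4,0, -2.2,4.7,0,0, -2.2,4.7,0,0, -2.2,4.7,0,0, -2.2,4.7,0,0, -2.2,4.7,0,0, -2.2,4.7,0,0, -2.2,4.7,0,0, -2.2,4.7,0,0, -2.2,4.7,0,0, -1.9,4.3,0,0, 0,0,-3,0, 0,0,0,0, 0,0,0,0]' 70 30
python3 - <<'E'
from h import *
p,d=optics.snapshot("scene"); cv2.imwrite("pics/s1.png",p[:,:,::-1])
E
```

```text
t: 10.35
tcp_pos: [0.4264, 0.2156, 0.1216]
tool_rot: [0.706, 0.708, 0.0, 0.0]
force: [1.3, 0.0, -0.7]
finger_gap: 0.698
```

View pics/s1.png

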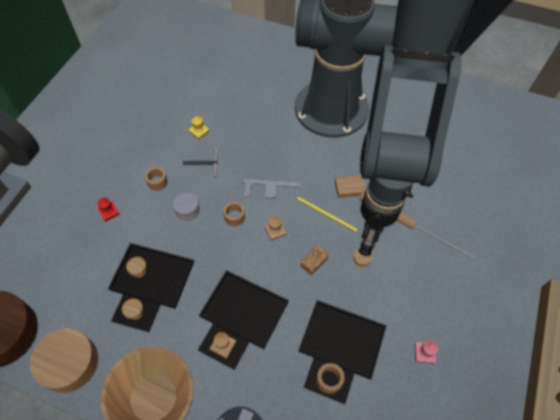

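The first knob stands in the knob tray at (136,267), and the gripper is above the second knob at (362,257).

```bash
python3 -m inch '[-0.1,0.05,-3,0, 0,0,-3,0, 0,0,-2,0, 0,0,-1,0, 0,0,-0.6,0, 0,0,0,0, 0,0,0,0]' 100 30 && python3 -m inch '[0,0,0,0,0,0,0,0,0,0,0,0,0,0,0,0,0,0,0,0,0,0,0,0]' 30 30
```

```text
t: 11.28
tcp_pos: [0.425, 0.2164, 0.0254]
tool_rot: [0.706, 0.709, 0.001, 0.0]
force: [0.4, -0.6, -0.0]
finger_gap: 1.001
t: 12.02
tcp_pos: [0.4247, 0.2164, 0.0252]
tool_rot: [0.705, 0.709, 0.0, 0.0]
force: [0.5, 0.8, 4.6]
finger_gap: 0.476
```

```bash
python3 -m inch '[0,0,1,0, 0,0,3,0, 0,0,4,0, 0,0,4,0, 2.1,-4,0,0, 2.1,-4,0,0, 2.1,-4,0,0, 2.1,-4,0,0, 2.1,-4,0,0, 2.1,-4,0,0, 2.1,-4,0,0, 2.1,-4,0,0, 2.1,-4,0,0, 2.1,-3.6,0,0, 0,0,-3,0, 0,0,0,0, 0,0,0,0]' 30 30
```

```text
t: 14.15
tcp_pos: [0.6343, -0.1792, 0.1152]
tool_rot: [0.705, 0.709, -0.0, -0.0]
force: [0.3, 0.1, 0.4]
finger_gap: 0.477
```

```bash
python3 -m inch '[0,0,-3,0, 0,0,-2,0, 0,0,-1.5,0, 0,0,-1,0, 0,0,-0.5,0, 0,0,-0.3,0, 0,0,-0.15,0, 0,0,0,0,0,0,0,0]' 30 30; python3 -m inch '[0,0,0,0,0,0,0,0,0,0,0,0,0,0,0,0]' 70 30
```

```text
t: 15.28
tcp_pos: [0.6349, -0.1798, 0.0307]
tool_rot: [0.705, 0.709, 0.0, 0.0]
force: [0.3, -0.0, -1.6]
finger_gap: 0.474
t: 15.78
tcp_pos: [0.6346, -0.1797, 0.0303]
tool_rot: [0.706, 0.709, 0.0, -0.0]
force: [0.2, -0.5, -0.1]
finger_gap: 0.697
```

```bash
python3 -m inch '[0,0,1,0, 0,0,3,0, 0,0,4,0, 0,0,4,0, -3.5,3,0,0, -3.5,3,0,0, -3.5,3,0,0, -3.5,3,0,0, -3.5,3,0,0, -3.3,3,0,0, 0,0,-2,0, 0,0,0,0, 0,0,0,0]' 70 30
```

```text
t: 17.4
tcp_pos: [0.4277, -0.0002, 0.1309]
tool_rot: [0.706, 0.709, 0.0, 0.001]
force: [0.1, 0.1, -0.3]
finger_gap: 0.7
```

```bash
python3 -m inch '[-0.1,0.05,-3,0, 0,0,-3,0, 0,0,-2,0, 0,0,-0.8,0, 0,0,-0.3,0, 0,0,0,0, 0,0,0,0]' 70 30 && python3 -m inch '[0,0,0,0,0,0,0,0,0,0,0,0,0,0,0,0,0,0,0,0]' 18 30
```

```text
t: 18.27
tcp_pos: [0.426, 0.0007, 0.0399]
tool_rot: [0.706, 0.709, 0.0, 0.001]
force: [-0.1, -0.4, 0.2]
finger_gap: 0.698
t: 18.9
tcp_pos: [0.4258, 0.0008, 0.0398]
tool_rot: [0.705, 0.709, 0.0, 0.0]
force: [0.1, -0.4, 6.1]
finger_gap: 0.339
```

```bash
python3 -m inch '[0,0,1,0, 0,0,3,0, 0,0,4,0, 0,0,2,0, 3.5,0.2,0,0, 3.5,0.2,0,0, 3.5,0.2,0,0, 3.5,0.2,0,0, 3.5,0.2,0,0, 3.2,0.2,0,0, 0,0,-2,0, 0,0,0,0, 0,0,0,0]' 18 30
```

```text
t: 20.52
tcp_pos: [0.6321, 0.0129, 0.1196]
tool_rot: [0.706, 0.709, -0.0, -0.0]
force: [0.7, -0.3, -1.0]
finger_gap: 0.334
```

```bash
python3 -m inch '[0,0,-3,0, 0,0,-2,0, 0,0,-1,0, 0,0,-0.7,0, 0,0,-0.4,0, 0,0,-0.3,0, 0,0,-0.1,0, 0,0,0,0,0,0,0,0]' 18 30; python3 -m inch '[0,0,0,0,0,0,0,0,0,0,0,0,0,0,0,0]' 60 30
```

```text
t: 21.65
tcp_pos: [0.6329, 0.0128, 0.0449]
tool_rot: [0.706, 0.709, 0.0, 0.0]
force: [-1.0, 0.1, 3.7]
finger_gap: 0.336
t: 22.15
tcp_pos: [0.6326, 0.0128, 0.0442]
tool_rot: [0.706, 0.709, -0.0, -0.0]
force: [-0.0, -0.3, -0.4]
finger_gap: 0.596
```

```bash
python3 -m inch '[0,0,1,0, 0,0,3,0, 0,0,4,0, 0,0,3,0, -3.5,-2,0,0, -3.5,-2,0,0, -3.5,-2,0,0, -3.5,-2,0,0, -3.5,-2,0,0, -3,-2,0,0, 0,0,-3,0, 0,0,0,0, 0,0,0,0]' 60 30
python3 - <<'E'
from h import *
p,d=optics.snapshot("scene"); cv2.imwrite("pics/s2.png",cv2.resize(p[150:400,80:460,::-1],(760,500)))
E
```

```text
t: 23.78
tcp_pos: [0.4283, -0.1074, 0.125]
tool_rot: [0.705, 0.709, 0.0, 0.001]
force: [0.6, 0.2, -0.3]
finger_gap: 0.602
```

View pics/s2.png

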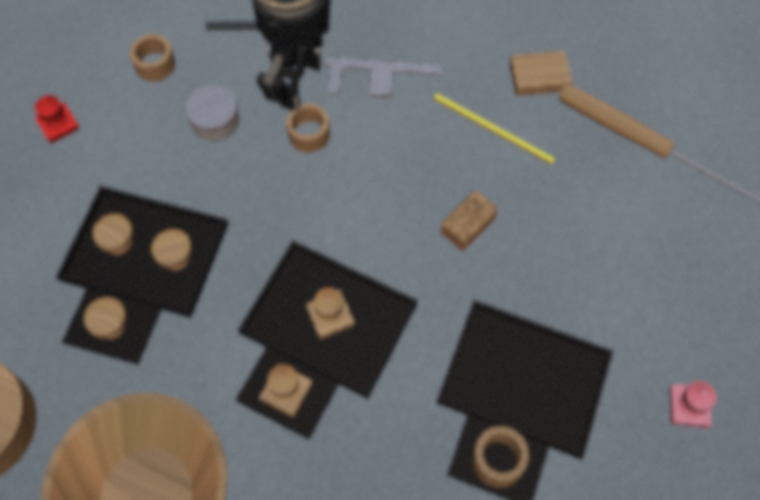

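Both knobs (113,233 and 170,248) and the finial (330,312) stand upright in their trays. The gripper is over the ring at (308,127). I'll open to 85% to stay clear of the caliper.

```bash
python3 -m inch '[-0.1,0,0,0, 0,0,-3,0, 0,0,-3,0, 0,0,-2,0, 0,0,-1.3,0, 0,0,-0.7,0, 0,0,0,0, 0,0,0,0]' 85 30 && python3 -m inch '[0,0,0,0,0,0,0,0,0,0,0,0,0,0,0,0,0,0,0,0]' 40 30
```

```text
t: 24.82
tcp_pos: [0.427, -0.1073, 0.0248]
tool_rot: [0.705, 0.709, 0.0, 0.001]
force: [-0.1, 0.9, 1.0]
finger_gap: 0.85
t: 25.45
tcp_pos: [0.4269, -0.1073, 0.0251]
tool_rot: [0.706, 0.709, 0.0, 0.001]
force: [0.7, -0.1, 4.9]
finger_gap: 0.596
```

```bash
python3 -m inch '[0,0,1,0, 0,0,3,0, 0,0,4,0, 0,0,4,0, 2.3,3.8,0,0, 2.3,3.8,0,0, 2.3,3.8,0,0, 2.3,3.8,0,0, 2.3,3.8,0,0, 2.3,3.8,0,0, 2.3,3.8,0,0, 2.7,3.8,0,0, 0,0,-3,0, 0,0,0,0, 0,0,0,0]' 40 30
```

```text
t: 27.32
tcp_pos: [0.6143, 0.1964, 0.115]
tool_rot: [0.706, 0.709, -0.0, -0.0]
force: [0.2, -0.8, -0.2]
finger_gap: 0.591
```

```bash
python3 -m inch '[0.1,0,-3,0, 0,0,-2,0, 0,0,-1.5,0, 0,0,-1,0, 0,0,-0.5,0, 0,0,-0.3,0, 0,0,-0.15,0, 0,0,0,0,0,0,0,0]' 40 30; python3 -m inch '[0,0,0,0,0,0,0,0,0,0,0,0,0,0,0,0]' 74 30
```

```text
t: 28.45
tcp_pos: [0.6159, 0.1969, 0.0302]
tool_rot: [0.706, 0.709, 0.0, 0.0]
force: [-0.6, 1.0, -0.0]
finger_gap: 0.597
t: 28.95
tcp_pos: [0.6156, 0.1968, 0.0298]
tool_rot: [0.706, 0.709, -0.0, -0.0]
force: [-0.2, 0.4, 0.0]
finger_gap: 0.739
```

```bash
python3 -m inch '[0,0,1,0, 0,0,3,0, 0,0,4,0, 0,0,4,0, -1.9,-4.8,0,0, -1.9,-4.8,0,0, -1.9,-4.8,0,0, -1.9,-4.8,0,0, -1.9,-4.8,0,0, -1.9,-4.8,0,0, -1.9,-4.8,0,0, -1.9,-4.8,0,0, -1.9,-4.8,0,0, -1.9,-4.8,0,0, -1.8,-4.8,0,0, 0,0,-3,0, 0,0,0,0, 0,0,0,0]' 74 30
```

```text
t: 31.2
tcp_pos: [0.4079, -0.3308, 0.1205]
tool_rot: [0.705, 0.709, 0.0, 0.0]
force: [1.0, 0.1, 1.0]
finger_gap: 0.742
```

```bash
python3 -m inch '[0,0,-1,0, 0,0,-3,0, 0,0,-2.5,0, 0,0,-1.5,0, 0,0,-1,0, 0,0,-0.6,0, 0,0,0,0, 0,0,0,0]' 90 30 && python3 -m inch '[0,0,0,0,0,0,0,0,0,0,0,0,0,0,0,0,0,0,0,0]' 40 30
```

```text
t: 32.2
tcp_pos: [0.4079, -0.3315, 0.0243]
tool_rot: [0.706, 0.709, -0.0, 0.001]
force: [0.0, -0.1, -1.1]
finger_gap: 0.9
t: 32.83
tcp_pos: [0.4078, -0.3315, 0.0245]
tool_rot: [0.705, 0.709, -0.0, 0.001]
force: [-0.8, 0.2, 5.9]
finger_gap: 0.601
```

```bash
python3 -m inch '[0,0,1,0, 0,0,3,0, 0,0,4,0, 0,0,4,0, 1.6,4.6,0,0, 1.6,4.6,0,0, 1.6,4.6,0,0, 1.6,4.6,0,0, 1.6,4.6,0,0, 1.6,4.6,0,0, 1.6,4.6,0,0, 1.6,4.6,0,0, 1.6,4.6,0,0, 1.6,4.6,0,0, 1.6,4.6,0,0, 1.6,4.6,0,0, 1.6,4.8,0,0, 0,0,-3,0, 0,0,0,0, 0,0,0,0]' 40 30
```

```text
t: 35.33
tcp_pos: [0.6156, 0.2683, 0.1143]
tool_rot: [0.706, 0.708, -0.0, -0.0]
force: [-0.3, -0.1, 0.0]
finger_gap: 0.602
```

```bash
python3 -m inch '[0,0.1,-3,0, 0,0,-2,0, 0,0,-1.5,0, 0,0,-1,0, 0,0,-0.5,0, 0,0,-0.3,0, 0,0,-0.15,0, 0,0,0,0,0,0,0,0]' 40 30; python3 -m inch '[0,0,0,0,0,0,0,0,0,0,0,0,0,0,0,0]' 74 30; python3 -m inch '[0,0,1,0, 0,0,3,0, 0,0,4,0, 0,0,4,0, -3,3,0,0, -3,3,0,0, -3,3,0,0, -3,3,0,0, -3,3,0,0, 0,0,0,0, 0,0,0,0]' 74 30
python3 - <<'E'
from h import *
p,d=optics.snapshot("scene"); cv2.imwrite("pics/s3.png",cv2.resize(p[150:400,80:460,::-1],(760,500)))
w0=world("scene",np.load("pics/scene0.npz")["d"]); w=world("scene",d)
pt,dt=optics.snapshot("top"); cv2.imwrite("pics/t3.png",cv2.resize(pt[90:300,130:430,::-1],(800,560)));wt=world("top",dt)
T={"knobs":(.6385,-.215,.108),"rings":(.6156,.233,.01),"finials":(.633,.0125,-.1)}
for n,W in (("scene",w),("top",wt)):
    m=((W[...,2]>.026)&(W[...,2]<.075)&(W[...,0]>.35)&(W[...,0]<.72)&(abs(W[...,1])<.36)).astype(np.uint8)
    k,l,s,c=cv2.connectedComponentsWithStats(m)
    for i in range(1,k):
        if s[i,4]<30: continue
        q=W[l==i];hi=np.percentile(q[:,2],97);t=q[q[:,2]>hi-.008];x=((t.max(0)+t.min(0))/2)[:2]
        o=[]
        for nm,(a,b,th) in T.items():
            r=x-(a,b);r=np.array([[np.cos(th),np.sin(th)],[-np.sin(th),np.cos(th)]])@r
            if max(abs(r))<.09:o=(nm,(r*1000).round())
        print(n,x.round(3),hi.round(4),o)
E
```

```text
t: 36.45
tcp_pos: [0.6158, 0.2699, 0.0296]
tool_rot: [0.706, 0.709, 0.0, 0.0]
force: [0.8, -0.3, 0.4]
finger_gap: 0.6
t: 36.95
tcp_pos: [0.6156, 0.2698, 0.0293]
tool_rot: [0.706, 0.709, -0.0, -0.0]
force: [0.6, 0.3, 0.1]
finger_gap: 0.738
t: 38.33
tcp_pos: [0.4661, 0.4199, 0.1499]
tool_rot: [0.705, 0.709, 0.001, 0.0]
force: [-0.3, -0.1, 0.3]
finger_gap: 0.745
scene [ 0.454 -0.222] 0.0392 []
scene [0.47  0.116] 0.0315 []
scene [ 0.643 -0.249] 0.0428 ('knobs', array([  0., -34.]))
scene [ 0.635 -0.178] 0.043 ('knobs', array([ 0., 37.]))
scene [0.634 0.012] 0.0631 ('finials', array([ 1., -0.]))
scene [ 0.716 -0.207] 0.0413 ('knobs', array([78., -0.]))
scene [0.616 0.198] 0.0415 ('rings', array([ -0., -35.]))
scene [0.616 0.27 ] 0.0418 ('rings', array([ 0., 37.]))
scene [0.716 0.004] 0.0588 ('finials', array([83.,  0.]))
scene [0.701 0.235] 0.0432 ('rings', array([86.,  1.]))
top [0.715 0.002] 0.0611 ('finials', array([83., -2.]))
top [0.701 0.233] 0.0439 ('rings', array([85., -1.]))
top [ 0.715 -0.205] 0.0425 ('knobs', array([77.,  2.]))
top [ 0.639 -0.25 ] 0.0444 ('knobs', array([ -3., -35.]))
top [ 0.634 -0.18 ] 0.0437 ('knobs', array([-1., 35.]))
top [0.63  0.012] 0.0641 ('finials', array([-3., -1.]))
top [0.613 0.268] 0.0434 ('rings', array([-2., 35.]))
top [0.613 0.197] 0.0423 ('rings', array([ -3., -36.]))
top [0.466 0.115] 0.0342 []
top [ 0.452 -0.224] 0.0412 []
```

View pics/s3.png

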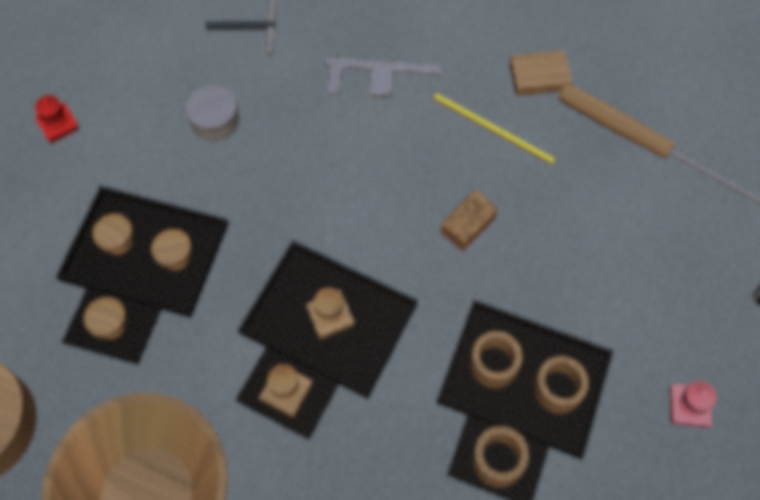

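View pics/t3.png

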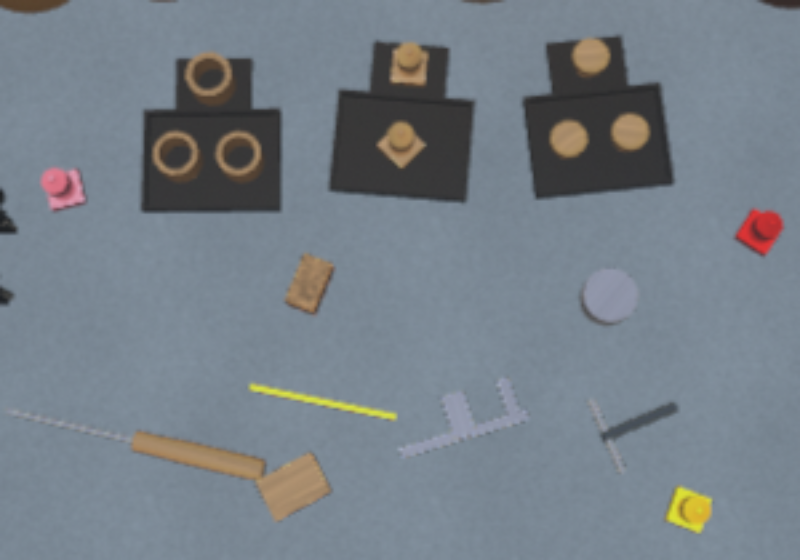

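All five pieces stand in the right trays. In the scene crop the rings are at (497,359) and (562,384), the finial at (330,312), and the knobs at (113,233) and (170,248). The tin and block haven't moved, and the arm is clear.

```bash
python3 -c "
from station import job
print(job.sign_off())"
```

```text
the job is handed in; nothing more can be done
None
```

All five pieces are sorted into their matching trays, and I handed the job in at about 38 s of the 128 s allowed. `sign_off` reports no verdict.

| Piece | Position in its tray, x / y (mm) |
|---|---|
| Knobs | about 0 / −34 and 0 / +37 |
| Rings | about 0 / −35 and 0 / +37 |
| Finial | about 0 / 0 |

- **Agreement of the cameras:** these are scene camera readings. The top camera agrees within about 4 mm, and every piece is well inside the limits.
- **Standing upright:** in both pictures every piece stands upright. Tops read 42–44 mm for knobs and rings and 63–64 mm for the finial. That is up to about 4 mm more than standing on the tray floor would give, and the cameras also read the tin and block up to 6 mm too high. I did not measure tilt separately.
- **Left alone:** the wax tin and sanding block read within about 2 mm of their first positions. The gripper is open and clear of everything.
- **Less certain:** direct fits of the tray outlines were off by a few mm (sample distance 87–94 mm instead of 93), so I set the tray centres from the samples. No check failed.

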